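# Load a display board and hold it out over the crate edge

## Robot

A 7-joint arm with a two-finger parallel gripper is mounted at the origin on the work surface. World frame = base frame: x ahead of the robot, y to its left, z up, the work surface at z = 0. Lengths are in m, angles in rad, forces in N, time in s.
With the tool pointing down it reaches from about 0.4 to 0.85 m from the base axis. Payload 10.4 kg.
Tool frame: the origin (TCP) lies at the very end of the fingers, on their centre line; the grasp point (between the pads) lies 19 mm behind it; x points along the fingers, z is the direction in which the jaws open and shut, and the axes are right-handed (so a half turn about x gives the same grasp; the last joint's range is limited). The gripper opens to 85 mm and grips with 20 to 120 N. Pads are 22 mm wide; open, the fingers measure 114 mm over their backs; the gripper's body (76 mm by 85 mm) begins 54 mm behind the grasp point. The pads swing forward as they close: fully open they stand 13 mm farther back than shut.
Start: joints at [1.317, 0.332, -0.065, 1.46, 0.022, 1.35, -0.088], TCP at [0.143, -0.608, 0.231] pointing down, gripper open.
Joint ranges: [-2.6, 2.6], [-0.5, 2.12], [-1.47, 1.34], [0.16, 2.42], [-1.27, 4.41], [0.06, 2.06], [-2.6, 2.6]. Speed limits (rad/s): [2.22, 2.22, 2.79, 2.79, 3.14, 3.14, 3.14].

## Interface

Orientations are given as a unit quaternion [x, y, z, w].
In Python, from workcell import telemetry, viewer, manip, spot_in, mark_of gives the robot as it stands. The module is installed in compiled form; this text tells all that it offers.
- The arm moves only by the shell command python3 -m crank 'ROWS' [FORCE]. ROWS is JSON, a list of rows, each a list of 3 entries, a list of its own where there are three numbers: the closure, from 0 (fully open) to 1 (shut), then the shift along the world's x, y, z in cm, then the turn, a rotation vector about the world's x, y, z in rad. A call has 1 to 12 rows; each row shifts and turns the commanded pose from where the row before left it; what a row does not reach is not made up. A row lasts 1/12 s, in which the tool goes at most 41.7 mm and 7.16 degrees, less where a joint would pass 70% of its speed; a pose out of reach is approached as far as the arm can. A call with a gripper value outside its range is refused whole. The fingers move at their own pace and stop on an object; FORCE is the grip in N (left out, the last holds). Time passes only in rows, so rows that do not move let the fingers close. It gives the time, the measured TCP pose, the force and the opening at its end, in the units of the state.
- telemetry.get_obs(): the state, without advancing time (a new reading comes with each control period).
- viewer.camera(name): name is "scene" or "top" or "wrist"; returns a dict with "frame" (480x640x3 uint8, red, green, blue), "intrinsics" (3x3 intrinsics, pixels), "cam_to_world" (4x4, takes a point from camera to world coordinates). Camera axes: x right, y up, looking along -z (the intrinsics and any distortion apply to the point x, -y, -z); pixel columns grow to the right and rows downward; lengths in m; the calibration is good to about 2 mm. A picture is of the moment at which its call begins. There is no depth.
- manip.hand_in(): hands the job in, once; it reports no verdict.
Trained networks look in a picture, given as the dict that the camera call returned (one of the last four; its "shot" number tells which), for a name from the list of things; names that differ only in an ending like _2 or _b are one class to them, and where a whole thing is asked for, a point or a joint stands for the part that bears it (a point fixed in the world has none). Each returns a list of dicts, best first, with "conf" (0 to 1); they miss things now and then, are a little off and sometimes report something else, mostly with a low value. They report only what shows in the picture. A call takes as long as a camera call. They do not tell look-alikes from the thing itself.
- spot_in(thing, picture): "location" ([x, y, z] in m, in the coordinates of the camera as it stood for that picture, good to about 4 mm: the middle of the surface that is visible of it).
- mark_of(thing, picture): "location" ([x, y, z] in m, in the coordinates of the camera as it stood for that picture, good to about 4 mm: a listed point, or the origin of a listed thing).
The state is a dict: "clock": time; "joint_pos": joint angles; "joint_velocities": joint speeds; "tau": joint torques, N m; "position": TCP position; "ee_rot": TCP orientation; "ft_force": force on the tool from outside, world axes, zero at the start; "torque": the same for the moment, N m; "grip_width": opening from 0.0 (shut) to 1.0 (fully open).
Only numpy, scipy, OpenCV 4.12 (cv2) and the standard library are available. Lean on these libraries where they do the work, as an engineer would, in place of code of your own. Each camera call takes 0.05 s, during which the arm holds its last target. There are 200 camera calls.

## Task

Take the brass T-bar jewellery post out of its storage block and, while the display board is still lying back on the upturned crate, stand it fully home and upright in the hole near the board's outer end, with its crossbar square across the board, and let go of it. Then slide the loaded board outward along the crate top, never lifting it or letting it tip, until the pencil line drawn across it lies on the crate's outer top edge, and finish while still holding the board so that it stays level on the crate: I will clamp it while you hold. Leave the ring cone, the bottle and the cup as they are.

Things in the scene. Friction and masses are not known exactly. Their poses are not given: they have to be found in the camera images.
- crate: the display riser: an upturned slatted wooden crate, fixed, 220 mm long (its x), 160 mm wide (its y), 80 mm high with a flat top. Origin: centre of its underside on the table; its x axis points outward, away from the robot, towards the customers; z up
- crate_edge (a point): middle of the crate's outer top edge (110 mm along the crate's x from its centre, 80 mm above the table); axes as the crate's. The edge runs along y
- board: the display board: loose plain light wooden slat, 240 mm long (its x), 60 mm wide (its y), 18 mm thick, about 0.17 kg, lying flat on the crate top, roughly along it. Origin: centre of its underside; its x axis points to the outer end. Loaded with the T-bar it tips over the crate edge by itself once its outer end overhangs the edge by more than about 60 mm; then a hold-down of some 2 to 4 N on its back end keeps it level
- board_bore (a point): mouth of the blind round hole in the board's top face, 90 mm outward of the board's centre (30 mm from its outer end), 16 mm diameter, 13 mm deep; axes as the board's
- line_left (a point): left (board's +y) end of the dark, bold pencil line, at the board's top face and side edge. The line, 3 mm wide, runs straight across the board and down both side edges, 115 mm from the outer end (5 mm outward of the board's centre)
- line_right (a point): right (board's -y) end of the same pencil line, at the top face
- block: wooden storage block, fixed, 160 mm (its x) by 60 mm (its y), 30 mm high, with two blind holes of 16 mm diameter, 13 mm deep, 45 mm either side of its centre along x; the T-bar stands in one, the ring cone in the other. Origin: centre of its underside; it stands either left or right of the crate
- tbar: the brass T-bar jewellery post, about 0.31 kg, standing upright. Origin: centre of its foot's underside; z up the post, y along the crossbar. Foot: 14 mm diameter, 12 mm long, edge chamfered; collar above it 32 mm diameter, from 12 to 24 mm, which rests on the face round a hole; shaft 12 mm diameter; crossbar 12 mm diameter, 90 mm long with 17 mm ball ends (109 mm overall), its axis 125 mm above the foot's underside; overall height 131 mm (133 at the balls)
- tbar_bar (a point): where shaft and crossbar axes of the T-bar meet, 125 mm above the foot's underside; axes as the T-bar's
- ringcone: bystander: wooden ring-holder cone standing in the other hole of the block, 32 mm collar, 75 mm high over all (63 mm above the block). Origin: underside of its foot, 12 mm below the block's top
- bottle: bystander: green glass bottle with a brass cap, 64 mm diameter, 105 mm high. Origin: centre of its underside
- cup: bystander: white mug, 84 mm across, 60 mm high, handle to its +y. Origin: centre of its underside
- tray: bystander: dark wooden divided jewellery tray with trinkets, fixed, 160 mm (x) by 120 mm (y), 35 mm high. Origin: centre of its underside
There are look-alikes about, which are no part of the job. Several things have the shape of the board; the one meant has the colours described above.

How it is judged:
By the outcome, as a careful person would: the job done as asked, in the order asked, and still so for the second after the job is handed in, while the arm keeps its last pose, push and grip.
It also fails if it takes over 51 s, if anything falls off the work surface, if the arm or the gripper's body presses on something with over 40 N, if the wrist force passes 120 N, or if a joint passes its speed limit or range.

## Working session

There is one attempt and no reset: what is moved stays moved. The work goes in short steps, Python scripts to look and compute and a shell command to move; the robot and the scene stay as the last step left them, time stands still between calls to the robot, and variables do not carry over. Pictures are saved under pics/ and viewed, about 8 in all and at most 12, crops included, and the job is handed in when it is done.

```bash
mkdir -p pics; cat > h.py <<'E'
import numpy as np, cv2
from workcell import telemetry, viewer, manip, spot_in, mark_of
def W(p,l):
    M=np.array(p["cam_to_world"]); return (M@np.r_[l,1])[:3]
def save(p,n): cv2.imwrite("pics/"+n,cv2.cvtColor(p["frame"],cv2.COLOR_RGB2BGR))
def find(p,names,f=mark_of,k=3):
    for n in names:
        print(n,[(np.round(W(p,d["location"]),3).tolist(),round(d["conf"],2)) for d in f(n,p)[:k]])
def ray(p,u,v,z):
    K=np.array(p["intrinsics"]);M=np.array(p["cam_to_world"])
    d=M[:3,:3]@np.array([(u-K[0,2])/K[0,0],-(v-K[1,2])/K[1,1],-1]);o=M[:3,3]
    return o+d*(z-o[2])/d[2]
def px(p,X):
    K=np.array(p["intrinsics"]);M=np.array(p["cam_to_world"])
    c=M[:3,:3].T@(np.array(X)-M[:3,3]); return [K[0,2]+K[0,0]*c[0]/-c[2],K[1,2]+K[1,1]*-c[1]/-c[2]]
E
python3 - <<'E'
from h import *
o=telemetry.get_obs();print(o)
for c in ("top","scene"):
    p=viewer.camera(c);save(p,c+"0.png");print(c,{k:v for k,v in p.items() if k not in("frame","cam_to_world","intrinsics")})
    find(p,["crate","crate_edge","board","board_bore","line_left","line_right","block","tbar","tbar_bar","ringcone","bottle","cup","tray"])
E
python3 - <<'E'
import cv2,numpy as np
a=cv2.imread("pics/top0.png");b=cv2.imread("pics/scene0.png")
E
```

```text
{'clock': 0.0, 'joint_pos': array([ 1.3173935 ,  0.33288654, -0.06470735,  1.46096982,  0.02158147,
        1.34990825, -0.0884881 ]), 'joint_velocities': array([-0.00028374,  0.00011965,  0.00071574,  0.00078483, -0.00097224,
       -0.00061615,  0.0005684 ]), 'tau': array([-2.85446913e-04, -6.25446153e+01,  4.87365935e-02, -3.91603124e+01,
        1.61840947e-02,  9.99039214e-03,  1.98789098e-05]), 'position': array([ 0.14288855, -0.60804365,  0.23049318]), 'ee_rot': array([ 0.43940188,  0.55467486, -0.43878092,  0.55383489]), 'ft_force': array([-0.97099604,  0.04212174, -0.1637172 ]), 'torque': array([-0.04091045, -0.02524196,  0.02074075]), 'grip_width': 0.9989893188333404}
top {'shot': 1}
crate [([0.574, 0.002, -0.0], 0.88), ([0.568, -0.029, 0.099], 0.52)]
crate_edge [([0.68, -0.023, 0.084], 0.73), ([0.437, -0.287, -0.001], 0.28)]
board [([0.56, 0.005, 0.078], 0.97), ([0.16, -0.303, 0.008], 0.95), ([0.396, -0.498, 0.001], 0.86)]
board_bore [([0.65, -0.006, 0.097], 0.89), ([0.479, -0.449, 0.02], 0.82), ([0.251, -0.275, 0.019], 0.75)]
line_left [([0.387, -0.47, 0.021], 0.82), ([0.
[... 682 characters left out ...]
 -0.002], 0.68), ([0.403, -0.5, -0.006], 0.6)]
board_bore [([0.244, -0.28, 0.017], 0.97), ([0.478, -0.453, 0.014], 0.68), ([0.653, -0.0, 0.099], 0.65)]
line_left [([0.156, -0.277, 0.022], 0.87), ([0.58, 0.035, 0.098], 0.86), ([0.393, -0.468, 0.018], 0.62)]
line_right [([0.184, -0.336, 0.013], 0.96), ([0.565, -0.021, 0.096], 0.9), ([0.42, -0.517, 0.016], 0.75)]
block [([0.432, -0.288, -0.0], 0.71)]
tbar [([0.389, -0.279, 0.018], 0.63)]
tbar_bar [([0.389, -0.28, 0.14], 0.75)]
ringcone [([0.696, -0.349, -0.005], 0.46), ([0.475, -0.298, 0.017], 0.45)]
bottle [([0.677, 0.337, -0.001], 0.56), ([0.578, 0.003, 0.002], 0.39)]
cup [([0.695, -0.349, -0.003], 0.89)]
tray [([0.463, 0.332, -0.003], 0.59)]
```

View pics/top0.png

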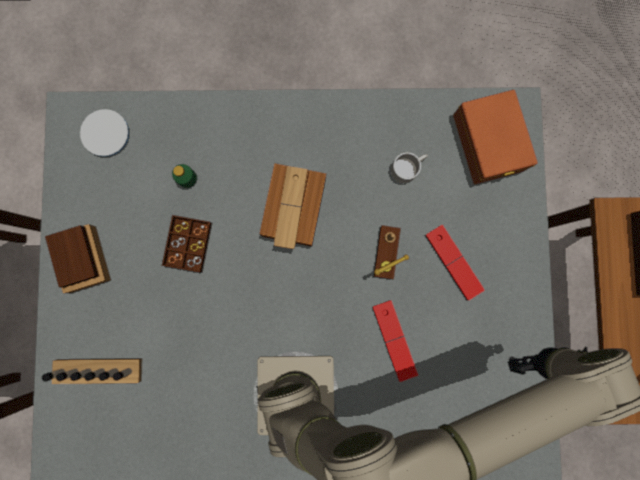

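View pics/scene0.png

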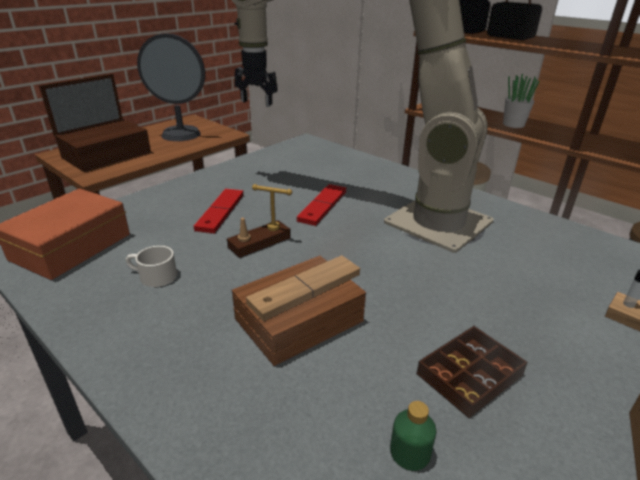

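The real board is the plain one on the crate, at about pixel (290,205) in the top view; the red slats are decoys. The T-bar stands in the block's near hole at (390,265). I'll move over it now.

```bash
python3 -m crank '[[0,[1.8,2.7,0.7],[0,0,0.12]],[0,[1.8,2.7,0.7],[0,0,0.12]],[0,[1.8,2.7,0.7],[0,0,0.12]],[0,[1.8,2.7,0.7],[0,0,0.12]],[0,[1.8,2.7,0.7],[0,0,0.12]],[0,[1.8,2.7,0.7],[0,0,0.12]],[0,[1.8,2.7,0.7],[0,0,0.12]],[0,[1.8,2.7,0.7],[0,0,0.12]],[0,[1.8,2.7,0.7],[0,0,0.12]],[0,[1.8,2.7,0.7],[0,0,0.12]],[0,[1.8,2.7,0.7],[0,0,0.12]],[0,[1.8,2.7,0.7],[0,0,0.12]]]' 60
python3 -m crank '[[0,[0,0,0],[0,0,0.12]],[0,[0,0,0],[0,0,0.12]],[0,[0,0,0],[0,0,0.12]],[0,[0,0,0],[0,0,0]],[0,[0,0,0],[0,0,0]]]'
python3 - <<'E'
from h import *
from scipy.spatial.transform import Rotation as R
p=viewer.camera("wrist");save(p,"w1.png")
print(np.round(p["cam_to_world"],3))
find(p,["tbar","tbar_bar","block","ringcone"])
o=telemetry.get_obs();print(o["position"],R.from_quat(o["ee_rot"]).as_matrix().round(3),o["joint_pos"].round(2),o["clock"])
p=viewer.camera("top");find(p,["tbar","tbar_bar","block","crate","board"])
# crop enlarged of crate/board/tbar
c=p["frame"][150:300,240:420];cv2.imwrite("pics/c1.png",cv2.cvtColor(cv2.resize(c,None,fx=4,fy=4,interpolation=cv2.INTER_CUBIC),cv2.COLOR_RGB2BGR))
E
```

```text
clock: 2.4
position: [0.3596, -0.283, 0.3159]
ee_rot: [-0.038, 0.706, 0.037, 0.706]
ft_force: [0.7, -1.7, -0.5]
grip_width: 0.998
clock: 2.82
position: [0.359, -0.2844, 0.3154]
ee_rot: [-0.16, 0.689, 0.16, 0.689]
ft_force: [0.1, -0.3, -0.5]
grip_width: 0.997
[[ 0.898 -0.423 -0.119  0.329]
 [ 0.439  0.866  0.241 -0.224]
 [ 0.002 -0.269  0.963  0.458]
 [ 0.     0.     0.     1.   ]]
tbar [([0.389, -0.281, 0.014], 0.76)]
tbar_bar [([0.387, -0.281, 0.144], 0.75)]
block [([0.431, -0.29, -0.003], 0.92)]
ringcone [([0.476, -0.294, 0.021], 0.77)]
[ 0.35894971 -0.2845124   0.31533065] [[ 0.    -0.442  0.897]
 [ 0.     0.897  0.442]
 [-1.     0.     0.   ]] [ 1.02 -0.05 -0.43  1.72 -0.02  1.47  1.05] 3.0667
tbar [([0.387, -0.28, 0.016], 0.66)]
tbar_bar [([0.393, -0.276, 0.141], 0.45)]
block [([0.438, -0.288, -0.001], 0.57)]
crate [([0.576, -0.001, -0.0], 0.93)]
board [([0.563, 0.007, 0.079], 0.59)]
```

View pics/w1.png

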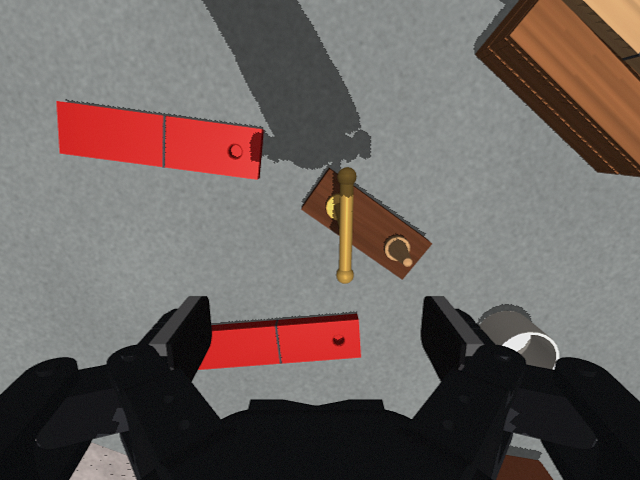

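The wrist view shows the bar's ball ends at (347,176) and (345,275), nearly square to the jaws; the board isn't in this view.

```bash
python3 - <<'E'
from h import *
p=viewer.camera("wrist")
a=ray(p,347,176,.143);b=ray(p,345,275,.143)
print(a,b,(a+b)/2,np.linalg.norm(a-b)," bar y yaw",np.degrees(np.arctan2(*(b-a)[1::-1]))-90)
o=telemetry.get_obs();print(o["position"])
E
```

```text
[ 0.36690407 -0.23784979  0.143     ] [ 0.40829177 -0.32113132  0.143     ] [ 0.38759792 -0.27949055  0.143     ] 0.0929986876749086  bar y yaw -153.57440109147808
[ 0.35899719 -0.28444236  0.31533604]
```

```bash
python3 -m crank '[[0,[1.45,0.25,-2],[0,0,0]],[0,[1.45,0.25,-2],[0,0,0]],[0,[0,0,-3],[0,0,0]],[0,[0,0,-3],[0,0,0]],[0,[0,0,-3],[0,0,0]],[0,[0,0,-3],[0,0,0]],[0,[0,0,-3],[0,0,0]],[0,[0,0,-0.9],[0,0,0]],[0,[0,0,0],[0,0,0]]]'
python3 - <<'E'
from h import *
p=viewer.camera("wrist");save(p,"w2.png");find(p,["tbar","tbar_bar"])
E
```

```text
clock: 4.17
position: [0.3868, -0.2786, 0.1145]
ee_rot: [-0.16, 0.689, 0.163, 0.688]
ft_force: [-0.1, 0.2, 0.2]
grip_width: 0.999
tbar [([0.387, -0.282, 0.017], 0.73)]
tbar_bar [([0.385, -0.281, 0.144], 0.69)]
```

View pics/w2.png

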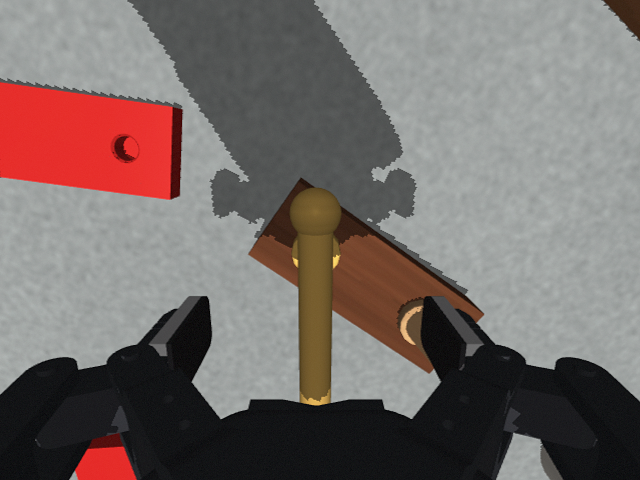

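The bar runs vertically at column 317, centred between the pads (columns 210 and 422). Closing and lifting a little.

```bash
python3 -m crank '[[1,[0,0,0],[0,0,0]],[1,[0,0,0],[0,0,0]],[1,[0,0,0],[0,0,0]],[1,[0,0,0],[0,0,0]],[1,[0,0,0],[0,0,0]],[1,[0,0,0],[0,0,0]],[1,[0,0,0],[0,0,0]],[1,[0,0,0],[0,0,0]]]' 70
python3 -m crank '[[1,[0,0,0],[0,0,0]],[1,[0,0,0.4],[0,0,0]],[1,[0,0,0.4],[0,0,0]],[1,[0,0,0.4],[0,0,0]],[1,[0,0,0.5],[0,0,0]],[1,[0,0,1],[0,0,0]],[1,[0,0,2],[0,0,0]],[1,[0,0,3],[0,0,0]],[1,[0,0,3],[0,0,0]],[1,[0,0,3],[0,0,0]],[1,[0,0,0],[0,0,0]]]'
```

```text
clock: 4.98
position: [0.3879, -0.2797, 0.1166]
ee_rot: [-0.161, 0.689, 0.161, 0.688]
ft_force: [-3.3, -1.0, 4.5]
grip_width: 0.124
clock: 5.9
position: [0.3902, -0.2805, 0.26]
ee_rot: [-0.164, 0.686, 0.159, 0.69]
ft_force: [1.3, -1.2, -2.1]
grip_width: 0.123
```

```bash
python3 -m crank '[[1,[1.3,1.1,0.1],[0,0,-0.04]],[1,[2.6,2.2,0.1],[0,0,-0.07]],[1,[2.6,2.2,0.1],[0,0,-0.08]],[1,[2.6,2.2,0.1],[0,0,-0.08]],[1,[2.6,2.2,0.1],[0,0,-0.08]],[1,[2.6,2.2,0.1],[0,0,-0.08]],[1,[2.6,2.2,0.1],[0,0,-0.08]],[1,[2.6,2.2,0.1],[0,0,-0.05]],[1,[1.5,1.1,0],[0,0,-0.04]],[1,[0,0,0],[0,0,0]],[1,[0,0,0],[0,0,0]],[1,[0,0,0],[0,0,0]]]'
python3 - <<'E'
from h import *
p=viewer.camera("wrist");save(p,"w3.png");find(p,["tbar","tbar_bar","board_bore","line_left","line_right","board","crate","crate_edge"])
o=telemetry.get_obs();print(o["position"],o["ft_force"],o["clock"])
p=viewer.camera("top");find(p,["tbar","board_bore"])
E
```

```text
clock: 6.9
position: [0.5975, -0.1041, 0.2611]
ee_rot: [0.049, 0.706, -0.05, 0.705]
ft_force: [-0.4, -0.9, -3.4]
grip_width: 0.126
tbar [([0.598, -0.103, 0.16], 0.74)]
tbar_bar [([0.597, -0.106, 0.288], 0.95)]
board_bore [([0.649, -0.009, 0.097], 0.94), ([0.243, -0.277, 0.017], 0.66)]
line_left [([0.572, 0.039, 0.097], 0.81)]
line_right [([0.174, -0.328, 0.017], 0.84), ([0.566, -0.022, 0.099], 0.75)]
board [([0.563, 0.013, 0.08], 0.72), ([0.162, -0.306, 0.002], 0.65)]
crate [([0.569, 0.036, 0.099], 0.4)]
crate_edge []
[ 0.59784842 -0.10370083  0.26144085] [-0.57374931 -0.34365603 -2.4064841 ] 7.35
tbar []
board_bore [([0.654, -0.007, 0.098], 0.97), ([0.249, -0.277, 0.019], 0.74), ([0.478, -0.449, 0.02], 0.62)]
```

View pics/w3.png

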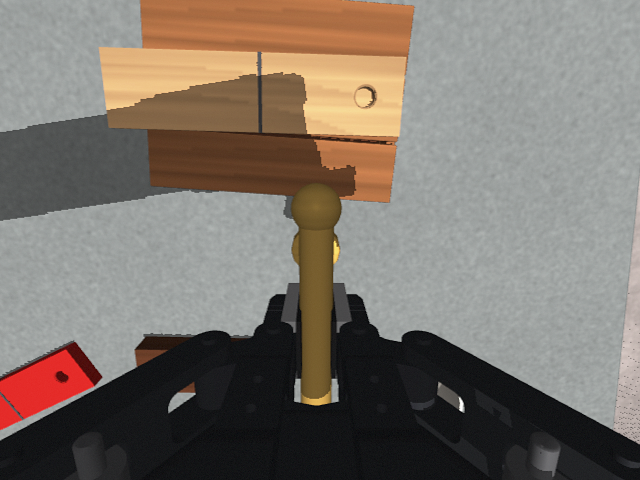

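Clear view of the board (hole at ~(364,97), pencil line (260,52)–(261,132)) and the crate's outer edge (413,6)–(390,202).

```bash
python3 - <<'E'
from h import *
from scipy.spatial.transform import Rotation as R
p=viewer.camera("wrist");g=cv2.cvtColor(p["frame"],cv2.COLOR_RGB2GRAY)
def yaw(a,b): return np.degrees(np.arctan2(b[1]-a[1],b[0]-a[0]))
r=lambda u,v,z=.098: ray(p,u,v,z)
# refine the hole: dark/bright contrast ring
c=p["frame"][75:120,340:390].astype(int); cv2.imwrite("pics/hole.png",cv2.resize(c[...,::-1].astype(np.uint8),None,fx=10,fy=10,interpolation=cv2.INTER_NEAREST))
print("bore",r(364.5,97))
print("board yaw near/far",yaw(r(108,127),r(398,137)),yaw(r(99,47),r(407,57)))
L=r(260,52);Q=r(261,132);print("line",L,Q,(L+Q)/2,yaw(Q,L)-90)
A=r(413,6,.08);B=r(390,202,.08);print("crate edge",A,B,(A+B)/2,yaw(B,A)-90,np.linalg.norm(A-B))
C=r(140,0,.08);D=r(150,186,.08);print("back",C,D,"side",yaw(D,B))
o=telemetry.get_obs();M=R.from_quat(o["ee_rot"]).as_matrix();print(o["position"],"jaw",np.degrees(np.arctan2(M[1,2],M[0,2])),M[:,0])
a=ray(p,317,209,.288);b=ray(p,316,398,.288);print("bar",a,b,yaw(b,a)-90)
E
```

```text
bore [ 0.65188351 -0.00769086  0.098     ]
board yaw near/far -10.007414184981002 -9.790688253376201
line [0.57438837 0.03651928 0.098     ] [ 0.56424966 -0.02249169  0.098     ] [0.56931901 0.00701379 0.098     ] -9.748840054392915
crate edge [0.70017778 0.05636786 0.08      ] [ 0.66832079 -0.09930156  0.08      ] [ 0.68424928 -0.02146685  0.08      ] -11.565611816600494 0.1588956713044324
back [0.48432303 0.0913451  0.08      ] [ 0.45291989 -0.0537086   0.08      ] side -11.95114838847046
[ 0.59798443 -0.10343935  0.26133848] jaw -8.019596202795018 [ 9.64295707e-05  3.77662847e-05 -9.99999995e-01]
bar [ 0.60527181 -0.05806292  0.288     ] [ 0.59444529 -0.13168551  0.288     ] -8.365633563472542
```

View pics/hole.png

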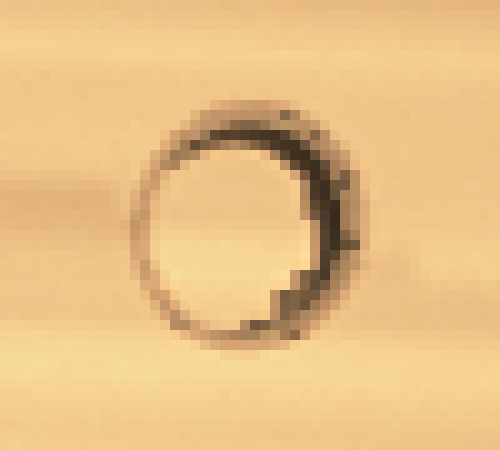

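```bash
python3 -m crank '[[1,[1,1.8,0],[0,0,-0.008]],[1,[1.6,2.8,0],[0,0,-0.008]],[1,[1.6,2.8,0],[0,0,-0.008]],[1,[1.2,2.2,-1],[0,0,-0.008]],[1,[0,0,-2.4],[0,0,0]],[1,[0,0,-1.6],[0,0,0]],[1,[0,0,-0.5],[0,0,0]],[1,[0,0,0],[0,0,0]],[1,[0,0,0],[0,0,0]],[1,[0,0,0],[0,0,0]]]'
python3 - <<'E'
from h import *
from scipy.spatial.transform import Rotation as R
p=viewer.camera("wrist");save(p,"w4.png");find(p,["tbar","tbar_bar","board_bore"])
o=telemetry.get_obs();M=R.from_quat(o["ee_rot"]).as_matrix();print(o["position"],"jaw",np.degrees(np.arctan2(M[1,2],M[0,2])),o["ft_force"])
q=viewer.camera("scene");u,v=map(int,px(q,[.652,-.008,.15]));print(u,v)
b=q["frame"][v-60:v+60,u-80:u+80]
z=np.zeros((600,800,3),np.uint8);z[:300,:400]=cv2.resize(p["frame"],(400,300));z[:,:]=z
z[0:300,400:800]=cv2.resize(b,(400,300),interpolation=cv2.INTER_CUBIC)
z[300:600,:400]=cv2.resize(p["frame"][180:330,220:420],(400,300),interpolation=cv2.INTER_CUBIC)
cv2.imwrite("pics/m4.png",z[...,::-1])
find(q,["tbar","board_bore"])
E
```

```text
clock: 8.38
position: [0.6526, -0.0078, 0.2079]
ee_rot: [0.061, 0.704, -0.061, 0.705]
ft_force: [-0.5, 0.3, -2.7]
grip_width: 0.12
tbar [([0.655, -0.006, 0.105], 0.57)]
tbar_bar [([0.65, -0.009, 0.236], 0.59)]
board_bore []
[ 0.65230625 -0.00760042  0.20725705] jaw -9.872872709115011 [ 0.35724298  0.08692786 -2.5967561 ]
266 275
tbar [([0.652, -0.007, 0.108], 0.66), ([0.688, -0.025, 0.078], 0.52)]
board_bore [([0.477, -0.455, 0.016], 0.89), ([0.653, -0.002, 0.099], 0.86), ([0.245, -0.278, 0.015], 0.73)]
```

View pics/m4.png

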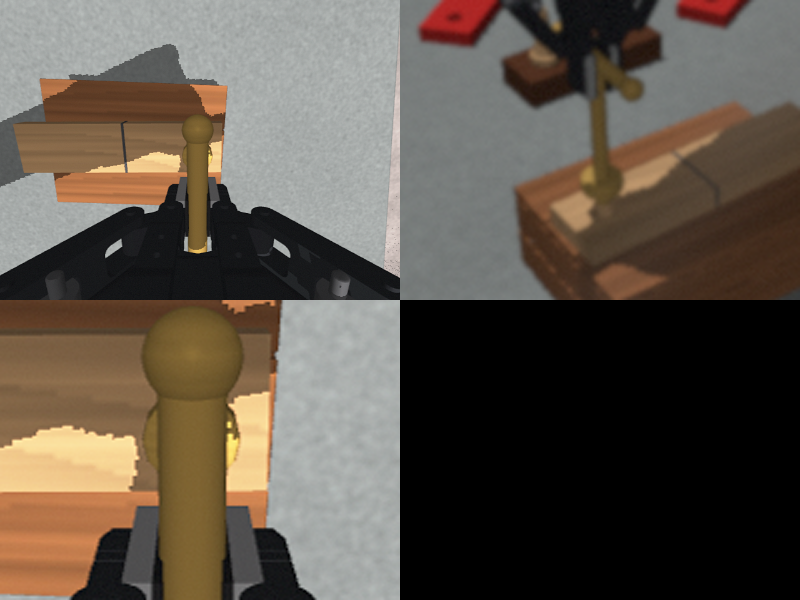

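The foot hovers just above the hole. Lowering gently with force checks.

```bash
python3 -m crank '[[1,[0,0,-0.6],[0,0,0]],[1,[0,0,-0.4],[0,0,0]],[1,[0,0,-0.2],[0,0,0]],[1,[0,0,-0.2],[0,0,0]],[1,[0,0,0],[0,0,0]]]'; python3 -m crank '[[1,[0,0,-0.2],[0,0,0]],[1,[0,0,0],[0,0,0]],[1,[0,0,0],[0,0,0]]]'
```

```text
clock: 9.15
position: [0.6517, -0.0075, 0.1916]
ee_rot: [0.061, 0.705, -0.061, 0.704]
ft_force: [-0.2, -0.5, -3.6]
grip_width: 0.12
clock: 9.4
position: [0.652, -0.0075, 0.1903]
ee_rot: [0.061, 0.704, -0.061, 0.705]
ft_force: [0.4, -0.2, -3.4]
grip_width: 0.122
```

```bash
python3 -m crank '[[1,[0,0,-0.3],[0,0,0]],[1,[0,0,-0.2],[0,0,0]],[1,[0,0,0],[0,0,0]],[1,[0,0,0],[0,0,0]]]'; python3 -m crank '[[1,[0,0,-0.1],[0,0,0]],[1,[0,0,-0.1],[0,0,0]],[1,[0,0,0],[0,0,0]],[1,[0,0,0],[0,0,0]]]'
```

```text
clock: 9.73
position: [0.6519, -0.0074, 0.1852]
ee_rot: [0.061, 0.705, -0.061, 0.704]
ft_force: [-0.5, 0.9, -3.9]
grip_width: 0.127
clock: 10.07
position: [0.6524, -0.0073, 0.1847]
ee_rot: [0.061, 0.704, -0.061, 0.705]
ft_force: [-2.1, -0.8, 6.4]
grip_width: 0.122
```

Seated firmly (about +10 N upward). Releasing and rising.

```bash
python3 -m crank '[[0,[0,0,0.1],[0,0,0]],[0,[0,0,0],[0,0,0]],[0,[0,0,0],[0,0,0]],[0,[0,0,0],[0,0,0]],[0,[0,0,0],[0,0,0]],[0,[0,0,0],[0,0,0]],[0,[0,0,1.5],[0,0,0]],[0,[0,0,3],[0,0,0]],[0,[0,0,3],[0,0,0]],[0,[-2,0,2],[0,0,0]],[0,[-3,0,1],[0,0,0]],[0,[-2,0,0],[0,0,0]]]' 60
python3 -m crank '[[0,[-2,0,0],[0,0,0]],[0,[-2,0,0],[0,0,0]],[0,[0,0,0],[0,0,0]],[0,[0,0,0],[0,0,0]]]'
python3 - <<'E'
from h import *
from scipy.spatial.transform import Rotation as R
p=viewer.camera("wrist");save(p,"w5.png");find(p,["tbar","tbar_bar","board","line_left","line_right"])
o=telemetry.get_obs();M=R.from_quat(o["ee_rot"]).as_matrix();print(o["position"],"jaw",np.degrees(np.arctan2(M[1,2],M[0,2])),o["ft_force"],o["joint_pos"].round(2))
q=viewer.camera("scene");find(q,["tbar","tbar_bar"])
E
```

```text
clock: 11.07
position: [0.5815, -0.0066, 0.2921]
ee_rot: [0.061, 0.703, -0.06, 0.706]
ft_force: [-0.0, -0.7, 0.1]
grip_width: 1.0
clock: 11.4
position: [0.5417, -0.0077, 0.2899]
ee_rot: [0.061, 0.704, -0.061, 0.705]
ft_force: [0.0, -0.4, 0.1]
grip_width: 0.997
tbar [([0.651, -0.01, 0.083], 0.58)]
tbar_bar [([0.652, -0.009, 0.21], 0.67)]
board [([0.565, 0.011, 0.08], 0.94), ([0.162, -0.308, 0.001], 0.94)]
line_left [([0.152, -0.273, 0.016], 0.89)]
line_right [([0.172, -0.331, 0.014], 0.75), ([0.567, -0.021, 0.098], 0.56), ([0.566, 0.037, 0.097], 0.17)]
[ 0.54242992 -0.0072973   0.28901552] jaw -9.838918589237702 [-0.39185885  0.23763905 -0.21904758] [ 0.52  0.18 -0.66  1.56  0.11  1.44 -0.33]
tbar [([0.655, -0.007, 0.084], 0.77)]
tbar_bar [([0.654, -0.01, 0.208], 0.6)]
```

View pics/w5.png

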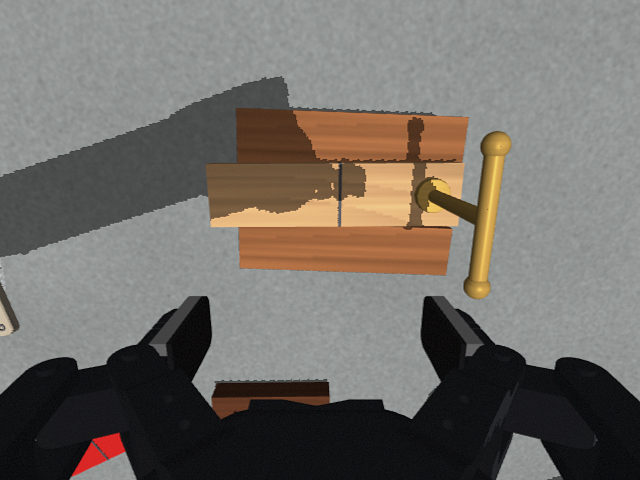

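```bash
python3 - <<'E'
from h import *
from scipy.spatial.transform import Rotation as R
p=viewer.camera("wrist")
yaw=lambda a,b: np.degrees(np.arctan2(b[1]-a[1],b[0]-a[0]))
a=ray(p,496,144,.211);b=ray(p,477,288,.211);print("bar",a,b,(a+b)/2,np.linalg.norm(a-b),yaw(b,a)-90)
c=ray(p,433,196,.110);print("collar",c)
r=lambda u,v:ray(p,u,v,.098)
L=r(340,163);Q=r(339.5,226);print("line",L,Q,(L+Q)/2,yaw(Q,L)-90,"board yaw",yaw(r(211,227),r(458,227)),"back",(r(206,163)+r(211,227))/2)
A=ray(p,468,117,.08);B=ray(p,446,275,.08);print("edge",(A+B)/2,yaw(B,A)-90)
o=telemetry.get_obs();M=R.from_quat(o["ee_rot"]).as_matrix();f=p["intrinsics"][0][0]
d=f*.085/212
for v in(297,345):
    X=W(p,[0,-(v-p["intrinsics"][1][2])/f*d,-d]);print("pad pt in tool",M.T@(X-o["position"]))
print(f,p["intrinsics"][1][2],o["position"])
E
```

```text
bar [0.66104211 0.03921198 0.211     ] [ 0.64486752 -0.05290856  0.211     ] [ 0.65295482 -0.00684829  0.211     ] 0.09352974355134028 -9.958525397071028
collar [ 0.65149764 -0.00609901  0.11      ]
line [0.57312341 0.03686882 0.098     ] [ 0.56341938 -0.02205032  0.098     ] [0.56827139 0.00740925 0.098     ] -9.352697408214183 board yaw -9.93811910403285 back [0.44590245 0.02834248 0.098     ]
edge [ 0.68318004 -0.0209612   0.08      ] -11.768567590186464
pad pt in tool [-0.01205988  0.00759058  0.0005466 ]
pad pt in tool [-0.01721621 -0.01095106  0.00051405]
353.5855619487948 240.36247769726182 [ 0.54215222 -0.00730962  0.28916194]
```

T-bar is square (-9.96° vs board -9.94°) and home. Now turn the gripper and come down over the board's back end.

```bash
python3 -m crank '[[0,[-1.6,0.7,0],[0,0,-0.121]],[0,[-1.6,0.7,0],[0,0,-0.121]],[0,[-1.6,0.7,0],[0,0,-0.121]],[0,[-1.6,0.7,0],[0,0,-0.121]],[0,[-1.7,0.5,0],[0,0,-0.121]],[0,[0,0,0],[0,0,-0.121]],[0,[0,0,-1],[0,0,-0.121]],[0,[0,0,-1],[0,0,-0.121]],[0,[0,0,-2],[0,0,-0.121]],[0,[0,0,-2],[0,0,-0.121]],[0,[0,0,-2],[0,0,-0.121]],[0,[0,0,-2],[0,0,-0.121]]]'
python3 -m crank '[[0,[0,0,-2],[0,0,-0.121]],[0,[0,0,-2],[0,0,0]],[0,[0,0,-1],[0,0,0]],[0,[0,0,0],[0,0,0]],[0,[0,0,0],[0,0,0]]]'
python3 - <<'E'
from h import *
from scipy.spatial.transform import Rotation as R
p=viewer.camera("wrist");save(p,"w6.png");find(p,["tbar","line_left","line_right"])
o=telemetry.get_obs();M=R.from_quat(o["ee_rot"]).as_matrix();print(o["position"],"jaw",np.degrees(np.arctan2(M[1,2],M[0,2])),o["ft_force"],o["joint_pos"].round(2))
E
```

```text
clock: 12.9
position: [0.461, 0.0256, 0.1885]
ee_rot: [0.515, 0.485, -0.514, 0.485]
ft_force: [-0.6, -0.2, 0.2]
grip_width: 0.998
clock: 13.32
position: [0.4611, 0.0257, 0.1397]
ee_rot: [-0.541, -0.455, 0.541, -0.455]
ft_force: [0.3, -0.6, -0.6]
grip_width: 1.001
tbar [([0.566, -0.024, 0.099], 0.33)]
line_left [([0.569, 0.037, 0.095], 0.74)]
line_right [([0.564, -0.019, 0.102], 0.69)]
[0.46171002 0.02558623 0.14046182] jaw -99.97020931577555 [-0.80636231 -0.03323708 -0.53601806] [ 0.5   0.1  -0.67  1.96  0.07  1.1  -1.95]
```

View pics/w6.png

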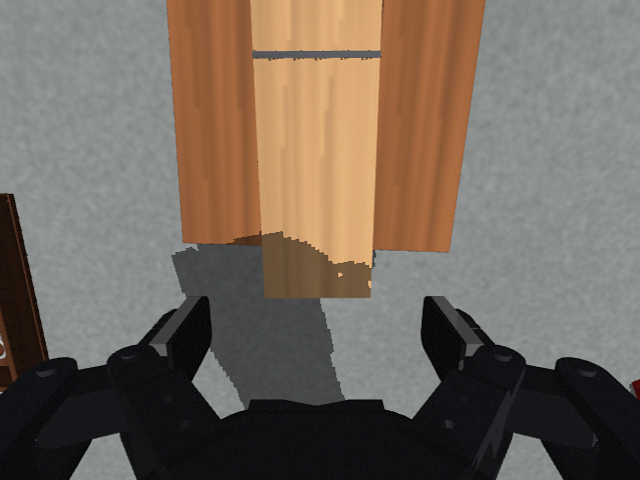

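Board's back end sits at row 298, columns 264–371, centred between the pads; line level at row 55. Down and grip.

```bash
python3 -m crank '[[0,[0,0,-2],[0,0,0]],[0,[0,0,-2],[0,0,0]],[0,[0,0,-1.5],[0,0,0]],[0,[0,0,-0.8],[0,0,0]],[0,[0,0,0],[0,0,0]],[0,[0,0,0],[0,0,0]]]' 40
python3 -m crank '[[0.15,[0,0,0],[0,0,0]],[0.2,[0,0,0],[0,0,0]],[0.25,[0,0,0],[0,0,0]],[0.3,[0,0,0],[0,0,0]],[0.4,[0,0,0],[0,0,0]],[0.5,[0,0,0],[0,0,0]],[0.5,[0,0,0],[0,0,0]]]' 40
```

```text
clock: 14.02
position: [0.4613, 0.0256, 0.0769]
ee_rot: [0.542, 0.455, -0.541, 0.455]
ft_force: [-0.0, 0.1, 0.2]
grip_width: 1.0
clock: 14.6
position: [0.4615, 0.0255, 0.0772]
ee_rot: [0.542, 0.454, -0.541, 0.455]
ft_force: [-3.0, -1.1, 8.4]
grip_width: 0.693
```

```bash
python3 -m crank '[[0.5,[0.3,-0.06,0],[0,0,-0.002]],[0.5,[0.6,-0.12,0],[0,0,-0.003]],[0.5,[0.8,-0.17,0],[0,0,-0.003]],[0.5,[0.8,-0.17,0],[0,0,-0.003]],[0.5,[0.8,-0.17,0],[0,0,-0.003]],[0.5,[0.8,-0.17,0],[0,0,-0.003]],[0.5,[0.4,-0.08,0],[0,0,-0.003]],[0.5,[0,0,0],[0,0,0]]]'
python3 - <<'E'
from h import *
p=viewer.camera("wrist");save(p,"w7.png");find(p,["line_left","line_right"])
o=telemetry.get_obs();print(o["ft_force"],o["position"])
E
```

```text
clock: 15.27
position: [0.5068, 0.0165, 0.0772]
ee_rot: [0.546, 0.449, -0.546, 0.449]
ft_force: [-0.8, 1.3, 7.4]
grip_width: 0.694
line_left [([0.617, 0.025, 0.099], 0.86)]
line_right [([0.608, -0.032, 0.101], 0.78)]
[0.29752604 0.70811257 5.35647305] [0.50681531 0.01653787 0.07723287]
```

View pics/w7.png

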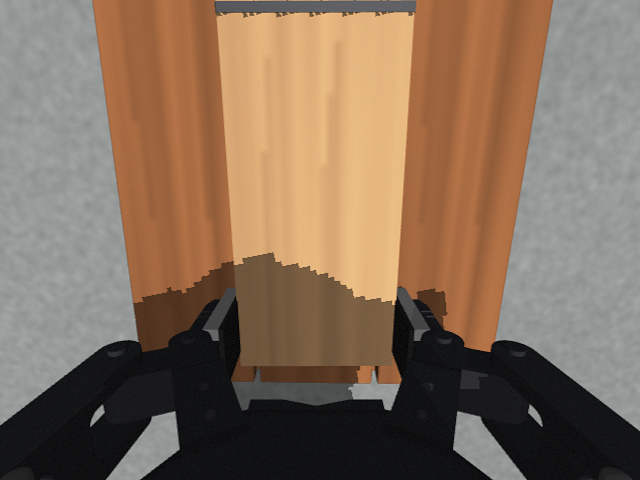

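```bash
python3 -m crank '[[0.5,[0.3,-0.06,-0.05],[0,0,-0.002]],[0.5,[0.6,-0.12,0],[0,0,-0.003]],[0.5,[0.7,-0.15,0],[0,0,-0.003]],[0.5,[0.8,-0.17,0],[0,0,-0.0025]],[0.5,[0.8,-0.17,0],[0,0,0]],[0.5,[0.8,-0.17,0],[0,0,0]],[0.5,[0.8,-0.17,0],[0,0,0]],[0.5,[0.8,-0.17,0],[0,0,0]],[0.5,[0.5,-0.11,0],[0,0,0]],[0.5,[0.3,-0.06,0],[0,0,0]],[0.5,[0,0,0],[0,0,0]],[0.5,[0,0,0],[0,0,0]]]'
python3 - <<'E'
from h import *
from scipy.spatial.transform import Rotation as R
p=viewer.camera("wrist");save(p,"w8.png");find(p,["line_left","line_right","crate_edge"])
o=telemetry.get_obs();M=R.from_quat(o["ee_rot"]).as_matrix();print(o["position"],"jaw",np.degrees(np.arctan2(M[1,2],M[0,2])),o["ft_force"])
for c in("scene","top"):
    q=viewer.camera(c);save(q,c+"8.png");find(q,["tbar","tbar_bar","line_left","line_right","crate_edge"])
    if c=="scene": u,v=map(int,px(q,[.683,-.02,.09]));print(u,v);b=q["frame"][v-75:v+75,u-100:u+100]
z=np.zeros((600,800,3),np.uint8);z[:360]=cv2.resize(p["frame"][:180,120:520],(800,360),interpolation=cv2.INTER_CUBIC)
z[360:,:320]=cv2.resize(b,(320,240),interpolation=cv2.INTER_CUBIC)
t=q["frame"];u,v=map(int,px(q,[.683,-.02,.09]));z[360:,400:720]=cv2.resize(t[v-30:v+30,u-40:u+40],(320,240),interpolation=cv2.INTER_CUBIC)
cv2.imwrite("pics/m8.png",z[...,::-1])
E
```

```text
clock: 16.42
position: [0.5705, 0.0034, 0.0773]
ee_rot: [0.549, 0.446, -0.548, 0.447]
ft_force: [-4.1, 1.1, 12.3]
grip_width: 0.693
line_left [([0.681, 0.014, 0.096], 0.85)]
line_right [([0.674, -0.048, 0.1], 0.74)]
crate_edge []
[0.570458   0.00337945 0.07723949] jaw -101.69546463117587 [-4.37055211  1.57779465 11.18017786]
tbar [([0.762, -0.036, 0.088], 0.76)]
tbar_bar [([0.76, -0.039, 0.209], 0.6)]
line_left [([0.688, 0.011, 0.095], 0.65), ([0.157, -0.275, 0.023], 0.59), ([0.391, -0.468, 0.018], 0.55)]
line_right [([0.674, -0.049, 0.093], 0.96), ([0.421, -0.517, 0.016], 0.76)]
crate_edge [([0.684, -0.025, 0.08], 0.59)]
251 306
tbar [([0.762, -0.034, 0.086], 0.65)]
tbar_bar [([0.765, -0.03, 0.209], 0.64)]
line_left [([0.386, -0.468, 0.02], 0.9), ([0.683, 0.015, 0.102], 0.81), ([0.157, -0.277, 0.016], 0.8)]
line_right [([0.178, -0.333, 0.017], 0.84), ([0.675, -0.048, 0.098], 0.69), ([0.421, -0.522, 0.019], 0.6)]
crate_edge [([0.682, -0.02, 0.083], 0.74), ([0.672, -0.017, 0.077], 0.72), ([0.76, -0.034, 0.098], 0.32)]
```

View pics/m8.png

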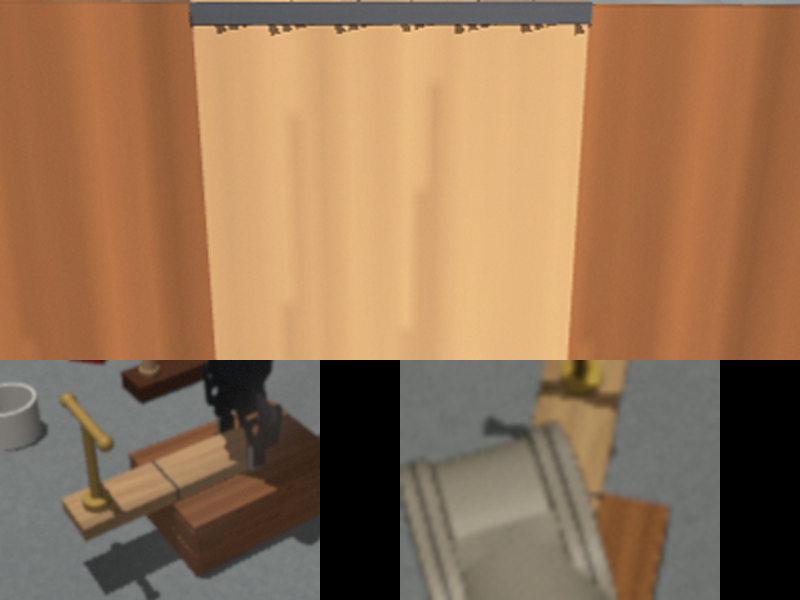

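Line sits just short of the edge: in the wrist view line rows ≈1–12, crate edge ≈ rows 1–2.

```bash
python3 - <<'E'
from h import *
p=viewer.camera("wrist");F=p["frame"]
# edge rows left/right of board; line rows
for u in(140,160,180,200): print("L",u,[F[v,u].tolist() for v in range(0,4)])
for u in(430,450,480,500): print("R",u,[F[v,u].tolist() for v in range(0,5)])
g=F.mean(2)
for u in(230,270,318,360,405): print("line",u,g[:16,u].round().astype(int).tolist())
e=np.array([.9793,-.2023])
for u,v in((230,1),(160,.7),(450,2)): print("edge s",ray(p,u,v,.08)[:2]@e)
for u in(230,318,405): print("line s",ray(p,u,6.5,.098)[:2]@e)
print("edge from earlier",np.array([.6837,-.0212])@e)
E
```

```text
L 140 [[150, 109, 81], [153, 95, 60], [160, 100, 63], [160, 102, 63]]
L 160 [[151, 110, 82], [171, 108, 65], [181, 115, 71], [178, 115, 71]]
L 180 [[136, 114, 99], [164, 102, 62], [171, 108, 66], [173, 109, 69]]
L 200 [[119, 103, 91], [137, 85, 50], [147, 93, 56], [147, 95, 57]]
R 430 [[145, 150, 149], [147, 147, 146], [162, 98, 56], [157, 98, 61], [171, 108, 68]]
R 450 [[154, 158, 158], [155, 158, 156], [148, 105, 74], [153, 95, 57], [166, 107, 65]]
R 480 [[142, 147, 146], [141, 144, 142], [143, 100, 69], [169, 105, 64], [183, 115, 71]]
R 500 [[151, 155, 154], [147, 153, 150], [127, 104, 91], [153, 94, 57], [167, 104, 64]]
line 230 [162, 87, 90, 91, 91, 91, 89, 89, 88, 87, 90, 87, 56, 84, 82, 81]
line 270 [172, 88, 91, 94, 95, 92, 93, 93, 93, 94, 94, 91, 57, 101, 179, 175]
line 318 [156, 93, 97, 98, 98, 96, 99, 98, 96, 99, 98, 94, 95, 183, 177, 174]
line 360 [139, 96, 98, 97, 99, 100, 100, 97, 100, 101, 102, 97, 80, 139, 181, 178]
line 405 [139, 96, 97, 99, 99, 98, 97, 100, 98, 99, 96, 94, 152, 185, 181, 182]
edge s 0.6736615455351177
edge s 0.6738189486704717
edge s 0.6731498763106182
line s 0.666155980560894
line s 0.666083238929338
line s 0.6660113859449088
edge from earlier 0.67383617
```

```bash
python3 -m crank '[[0.5,[0.2,-0.04,0],[0,0,-0.002]],[0.5,[0.3,-0.06,0],[0,0,-0.002]],[0.5,[0.2,-0.04,0],[0,0,-0.001]],[0.5,[0,0,0],[0,0,0]],[0.5,[0,0,0],[0,0,0]],[0.5,[0,0,0],[0,0,0]]]'
python3 - <<'E'
from h import *
p=viewer.camera("wrist");F=p["frame"].astype(int);save(p,"w9.png")
e=np.array([.9793,-.2023]);n=np.array([.2023,.9793])
print("sat L/R rows (r-b)")
for u in(140,170,200,430,460,490): print(u,(F[:30,u,0]-F[:30,u,2]).tolist())
g=F.mean(2)
for u in(230,318,405): print("line",u,g[:20,u].round().astype(int).tolist())
def half(u):
    d=F[:30,u,0]-F[:30,u,2]; i=int(np.argmax(d>45)); return i-.5+0.5*0
for u in(140,170,200,430,460,490):
    v=half(u);X=ray(p,u,v,.08)[:2];print("edge",u,v,round(X@e,4),round(X@n,4))
for u in(230,318,405):
    X=ray(p,u,6.5,.098)[:2];print("line",u,round(X@e,4),round(X@n,4))
o=telemetry.get_obs();print(o["position"],o["ft_force"])
for c in("scene",):
    q=viewer.camera(c);save(q,c+"9.png");find(q,["tbar","tbar_bar","line_left","line_right","crate_edge","cup","bottle","ringcone"],k=2)
    u,v=map(int,px(q,[.683,-.02,.09]));b=q["frame"][v-60:v+60,u-80:u+80]
    cv2.imwrite("pics/m9.png",cv2.resize(b,(800,600),interpolation=cv2.INTER_CUBIC)[...,::-1])
E
```

```text
clock: 17.77
position: [0.5771, 0.0021, 0.0772]
ee_rot: [0.55, 0.445, -0.549, 0.445]
ft_force: [-7.6, 2.1, 14.0]
grip_width: 0.692
sat L/R rows (r-b)
140 [-2, -2, -3, -2, -2, -1, -3, -3, -3, -4, -3, -3, -4, -3, -3, -2, -2, -2, -3, -3, -5, -4, 10, 103, 95, 97, 97, 99, 97, 98]
170 [-4, -3, -3, -4, -2, -3, -2, -3, -4, -4, -3, -4, -2, -1, -2, -2, -1, -1, -1, -4, -3, -4, 2, 114, 105, 109, 107, 108, 109, 109]
200 [-2, -2, -2, -3, -2, -2, -3, -2, -2, -3, -2, -3, -2, -2, -1, -4, -3, -4, -2, -2, -3, -5, -2, 92, 88, 92, 90, 89, 91, 91]
430 [-3, -3, -3, -3, -3, -1, -2, -3, -2, -4, -3, -2, -2, -2, -3, -3, -1, -3, -3, -2, -1, -5, -1, 71, 98, 104, 103, 102, 101, 101]
460 [-2, -3, -3, -3, -1, -3, -4, -4, -3, -3, -2, -1, -2, -3, -2, -2, -3, -3, -4, -4, -5, -5, -2, 73, 97, 104, 104, 105, 104, 105]
490 [-2, -3, -2, -1, -2, -4, -2, -4, -4, -3, -2, -1, -3, 0, 0, -1, -2, -1, -1, -2, -2, -3, -3, 73, 100, 107, 107, 106, 104, 105]
line 230 [160, 86, 90, 91, 91, 90, 89, 89, 89, 89, 88, 83, 76, 168, 163, 162, 161, 164, 161, 162]
line 318 [156, 93, 95, 99, 98, 97, 98, 96, 96, 97, 98, 99, 129, 181, 175, 175, 175, 175, 174, 176]
line 405 [139, 95, 98, 99, 98, 98, 98, 98, 99, 99, 96, 86, 135, 186, 181, 181, 180, 181, 180, 179]
edge 140 22.5 0.6742 0.1793
edge 170 22.5 0.6741 0.1688
edge 200 22.5 0.674 0.1582
edge 430 22.5 0.6734 0.0776
edge 460 22.5 0.6733 0.0671
edge 490 22.5 0.6732 0.0566
line 230 0.673 0.1435
line 318 0.6728 0.1169
line 405 0.6726 0.0907
[0.57708584 0.0021353  0.07726978] [-6.85518206  1.9402762  12.69123453]
tbar [([0.767, -0.036, 0.085], 0.64)]
tbar_bar [([0.769, -0.04, 0.209], 0.64)]
line_left [([0.696, 0.011, 0.094], 0.98), ([0.393, -0.466, 0.016], 0.67)]
line_right [([0.682, -0.05, 0.092], 0.92), ([0.419, -0.517, 0.019], 0.71)]
crate_edge [([0.686, -0.027, 0.077], 0.61)]
cup [([0.697, -0.348, -0.004], 0.8)]
bottle [([0.677, 0.34, -0.003], 0.9)]
ringcone [([0.477, -0.3, 0.015], 0.57)]
```

View pics/m9.png

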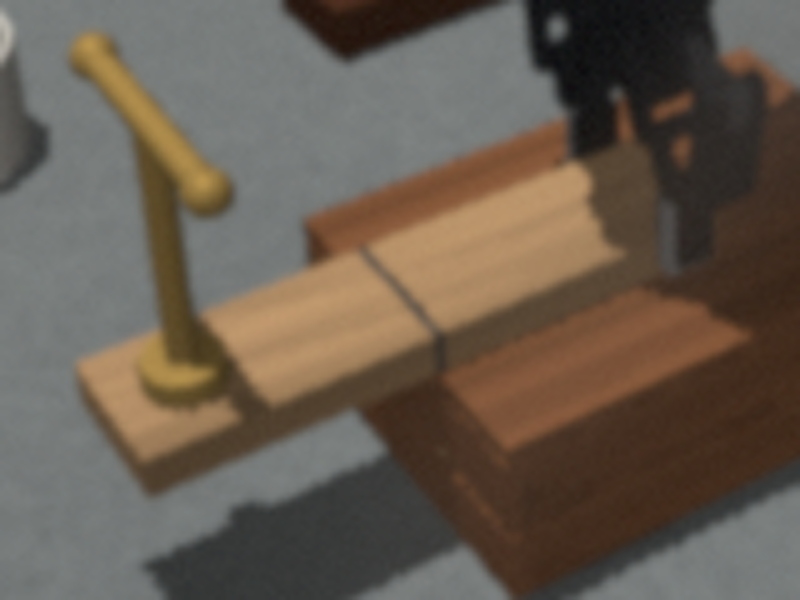

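In the scene view the line's lower end (440,368) meets the crate edge (~(443,372)). The wrist view says about 0.9 mm short, so one small nudge, then the final check.

```bash
python3 -m crank '[[0.5,[0.08,-0.02,0],[0,0,0]],[0.5,[0,0,0],[0,0,0]],[0.5,[0,0,0],[0,0,0]],[0.5,[0,0,0],[0,0,0]],[0.5,[0,0,0],[0,0,0]]]'
python3 - <<'E'
from h import *
p=viewer.camera("wrist");F=p["frame"].astype(int)
e=np.array([.9793,-.2023])
for u in(140,200,430,490):
    d=F[:40,u,0]-F[:40,u,2];v=np.argmax(d>45)-.5;print("edge",u,v,(ray(p,u,v,.08)[:2]@e).round(4))
g=F.mean(2)
for u in(230,318,405): r=np.where(g[:25,u]<115)[0];v=r.mean();print("line",u,v,(ray(p,u,v,.098)[:2]@e).round(4))
o=telemetry.get_obs();print(o["position"],o["ft_force"],o["grip_width"],o["clock"])
q=viewer.camera("scene");find(q,["tbar","tbar_bar","board"],k=1)
E
```

```text
clock: 18.68
position: [0.5775, 0.002, 0.0772]
ee_rot: [-0.549, -0.445, 0.549, -0.445]
ft_force: [-8.0, 2.3, 14.6]
grip_width: 0.694
edge 140 23.5 0.6743
edge 200 23.5 0.6741
edge 430 24.5 0.6732
edge 490 24.5 0.673
line 230 6.5 0.6734
line 318 7.0 0.6731
line 405 6.583333333333333 0.673
[0.57749114 0.00197151 0.07722462] [-9.00530144  2.28671635 14.41080904] 0.6948573140561136 18.7333
tbar [([0.769, -0.037, 0.087], 0.98)]
tbar_bar []
board [([0.683, -0.021, 0.08], 0.8)]
```

Line and edge agree to within about 0.5 mm, and the board is gripped and pressed down level. Handing in.

```bash
python3 -c "
from workcell import manip; print(manip.hand_in())"
```

```text
the job is handed in; nothing more can be done
None
```

The job is handed in, at 18.7 s on the clock. The T-bar stands in the board's outer hole, and the arm is holding the board level with its pencil line on the crate's outer edge.

- **T-bar:** I took it from the block and stood it fully home while the board was still back on the crate; the rise in upward force showed the collar seating. Its crossbar measured -9.96° against the board's -9.94°. I let go of it before moving the board.
- **Slide:** I gripped the board by its sides at the back end and slid it outward about 118 mm with a downward push. I also turned it about 2° so the line runs parallel to the crate edge.
- **Line on edge:** The last wrist view put the line about 0.5 mm short of the edge on average. The worst point was about 1 mm, at the left end, and the edge was read only to about a pixel. Against camera calibration good to about 2 mm, these are not firm figures. The scene view before the final nudge, less than 1 mm, also showed the line meeting the edge.
- **Hold:** The arm still grips the board and presses down with about 14 N, more than the 2–4 N you gave.
- **T-bar after the slide:** The scene network still found it standing in the board at the outer end. It missed the crossbar point in the very last picture, but had found it at the right height in the picture before.
- **Bystanders:** The cup, bottle and ring cone were found where they had been, within the network's accuracy.

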